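# Load the turquoise pigment vial and bring its paint jar to the front

## Robot

A 6-joint arm with a two-finger parallel gripper is mounted at the origin on the work surface. World frame = base frame: x ahead of the robot, y to its left, z up, the work surface at z = 0. Lengths are in m, angles in degrees, forces in N, time in s.
With the tool pointing down it reaches from about 0.35 to 0.875 m from the base axis. Payload 4.2 kg.
Tool frame: the origin (TCP) lies midway between the tips of the shut fingers; the grasp point (between the pads) lies 19 mm behind it (hold_point_z is the z of the grasp point in the tool frame, in m); z points along the fingers, y is the direction in which the jaws open and shut (so a half turn about z gives the same grasp; the last joint's range is limited). The gripper opens to 87 mm and grips with 3 to 60 N. Pads are 19 mm wide; open, the fingers measure 117 mm over their backs; the gripper's body (75 mm by 190 mm) begins 51 mm behind the grasp point.
Start: joints at [83.113, 22.042, 0.453, 0, -68.411, -14.817], TCP at [0.231, 0.581, 0.223] pointing down, gripper open.
Joint ranges: [-179.83, 179.83], [-69.29, 118.12], [-61.27, 80.66], [-181.25, 117.63], [-171.15, -9.14], [-177.46, 177.46]. Speed limits (degrees/s): [159.86, 159.86, 180, 180, 180, 180].

## Interface

Orientations are given as a 3x3 rotation matrix whose columns are the frame's x, y, z axes.
In Python, from station import * gives the robot as it stands. The module is installed in compiled form; this text tells all that it offers.
- The arm moves only by the tool jog_arm, never from a script. Its argument "moves" is a list of rows, each a list of 7 numbers: the closure, from -1 (fully open) to 1 (shut), then the shift along the tool's x, y, z in m, then the turn, a rotation vector about the tool's x, y, z in rad. In form: [[gripper, x, y, z, wx, wy, wz], ...]. A call has exactly 10 rows; each row is the pose to reach, as a shift and turn from the pose commanded when the call began, along the tool's axes at that moment; what a row does not reach only later rows make up. A row lasts 1/12 s, in which the tool goes at most 41.7 mm and 7.16 degrees, less where a joint would pass 70% of its speed; a pose out of reach is approached as far as the arm can. A call with a gripper value outside its range is refused whole. The fingers move at their own pace and stop on an object; the grip force is fixed at half the most. Time passes only in rows, so rows that repeat a pose let the fingers close, or fill a call up. It gives the time, the measured TCP pose, the force and the opening at its end, in the units of the state.
- sense(): the state, without advancing time (a new reading comes with each control period).
- capture(name): name is "scene" or "top" or "wrist"; returns a dict with "frame" (400x640x3 uint8, red, green, blue), "fov_y" (degrees; the focal length in pixels is half the picture's height over the tangent of half this angle, whatever the lens; pixels are square), "cx", "cy" (the principal point, pixels), "k1" (the pictures are not rectified: a ray, as slopes to the right and down, at radius r is drawn at 1 + k1 r^2 times it, then the intrinsics apply), "world_from_camera" (4x4, takes a point from camera to world coordinates). Camera axes: x right, y down, z forward; pixel columns grow to the right and rows downward; lengths in m; the calibration is good to about 2 mm. A picture is of the moment at which its call begins. There is no depth.
- finish_job(): hands the job in, once; it reports no verdict.
The state is a dict: "time_s": time; "joints": joint angles; "joint_velocities": joint speeds; "effort": joint torques, N m; "tcp_pos": TCP position; "ee_rot": TCP orientation; "wrist_force": force on the tool from outside, world axes, zero at the start; "moment": the same for the moment, N m; "gripper_width": opening from 0.0 (shut) to 1.0 (fully open).
Only numpy, scipy, OpenCV 4.12 (cv2) and the standard library are available. Lean on these libraries where they do the work, as an engineer would, in place of code of your own. Each camera call takes 0.05 s, during which the arm holds its last target.

## Task

Take the turquoise vial out of the wooden rack and stand it fully down in the metal cup just outside the turquoise paint jar on the carousel, and let go of it. Then turn the carousel until the turquoise jar and its vial are lined up with the red arrow on the carousel's foot, and finish while gripping the handle on top, holding the carousel still for the painter. Leave the other vials and the paint bottle alone, and keep both jars standing in their places on the carousel.

Things in the scene. Friction and masses are not known exactly. Their poses are not given: they have to be found in the camera images.
- vial_turquoise_center (a point): Turquoise pigment vial: round, 16 mm in diameter, 100 mm tall, about 30 g, foot tapering to 11 mm over its lowest 6 mm; the cap is its top 33 mm, same diameter, turquoise. The point is its centre, half-way up; its z axis points to the cap. It stands in one of three holes in the rack (any of them), its foot 10 mm above the table
- vial_pink_center (a point): Pink vial, same shape, stands in the rack; point at its centre. Leave alone
- vial_orange_center (a point): Orange vial, same shape, stands in the rack; point at its centre. Leave alone
- rack: Wooden vial rack fixed to the table, a block 170 mm long (its x) by 60 mm (its y) by 45 mm tall; three holes 19 mm wide and 35 mm deep in a row along its x axis, 55 mm apart, the middle one at its centre. Origin at the centre of its underside
- jar_turquoise_center (a point): Turquoise paint jar, 46 mm in diameter, 50 mm tall, loose, in one of two shallow round wells of the carousel's deck (10 mm high rim), 72 mm from the carousel's axis. Point at its centre, 25 mm above the deck
- jar_pink_center (a point): Pink paint jar, same size, loose in the other of these two wells; point at its centre
- socket_a (a point): Centre of the floor of a metal cup (inner diameter 19 mm, outer 25 mm, 30 mm deep, standing on the deck), 125 mm from the carousel's axis, on the same radius as one of the two wells, outside it. The point is level with the deck's top, 30 mm above the table; it turns with the carousel
- socket_b (a point): The same for the cup outside the other well. The cup that belongs to a jar is the nearer to it (53 mm, centre to centre)
- handle: Handle on the carousel's axis, turning with it: a 22 mm stem carrying an upright dark wooden fin 50 mm long (its x) by 14 mm thick (its y) by 60 mm tall. Origin on the axis at the deck's top, 30 mm above the table; the fin spans 70 to 130 mm above the origin.
- handle_grip (a point): Point on the carousel's axis inside the fin, 20 mm below its top (140 mm above the table): the height to grip. The carousel is a wooden disc 300 mm in diameter, about 1.6 kg with its jars, that turns freely both ways without stops about the vertical, with light friction (0.08 N m), and stays where it is left. Two more jars (yellow, white, 50 mm tall) are fixed on its deck
- base: The carousel's black foot, fixed to the table, 12 mm tall, origin under the carousel's axis on the table. A tongue with a red arrow on it sticks out from under the deck along the foot's own -x axis: that is the front. At the start the turquoise jar stands 0.65 to 1.45 rad to the left or right of it
- bottle_center (a point): Blue paint bottle with a wooden cap, 52 mm in diameter, 120 mm tall, loose on the table; point half-way up. Leave alone
Mind the look-alikes: they are no part of the job. There is more than one size of the part that bears vial_turquoise_center; the job needs the smaller. There is more than one size of the part that bears jar_turquoise_center; the job needs the smaller.

How it is judged:
By the outcome, as a careful person would: the job done as asked, in the order asked, and still so for the second after the job is handed in, while the arm keeps its last pose, push and grip.
It also fails if it takes over 45 s, if anything falls off the work surface, if the arm or the gripper's body presses on something with over 40 N, if the wrist force passes 120 N, or if a joint passes its speed limit or range.

## Working session

There is one attempt and no reset: what is moved stays moved. The work goes in short steps, Python scripts to look and compute and a tool call to move; the robot and the scene stay as the last step left them, time stands still between calls to the robot, and variables do not carry over. Pictures are saved under pics/ and viewed, and the job is handed in when it is done.

Besides the shell and the picture viewer there is one more tool, called after ">>>" in YAML: its name, and indented under it one key for each argument. jog_arm: Moves the arm, as the interface text tells. Its arguments: {"type":"object","properties":{"moves":{"type":"array"}},"required":["moves"]}

```bash
mkdir -p pics; cat > h.py <<'E'
from station import *
import numpy as np, cv2
def snap(n,f):
    c=capture(n); im=c["frame"]; cv2.imwrite(f,cv2.cvtColor(im,cv2.COLOR_RGB2BGR)); 
    import pickle; pickle.dump(c,open(f[:-4]+'.pkl','wb')); return c
def K(c):
    f=c["frame"].shape[0]/2/np.tan(np.radians(c["fov_y"])/2); return f
def ray(c,u,v):
    f=K(c); d=np.array([(u-c["cx"])/f,(v-c["cy"])/f]); s=d.copy()
    for _ in range(30): s=d/(1+c["k1"]*(s@s))
    T=np.array(c["world_from_camera"]); return T[:3,3],T[:3,:3]@np.array([s[0],s[1],1])
def atz(c,u,v,z):
    o,d=ray(c,u,v); return o+d*(z-o[2])/d[2]
def proj(c,p):
    T=np.array(c["world_from_camera"]); q=T[:3,:3].T@(np.asarray(p)-T[:3,3]); s=q[:2]/q[2]; s=s*(1+c["k1"]*(s@s)); f=K(c)
    return np.array([c["cx"]+f*s[0],c["cy"]+f*s[1]])
E
python3 - <<'E'
from h import *
for n in ["scene","top","wrist"]:
    c=snap(n,f"pics/{n}0.png"); print(n,c["fov_y"],c["cx"],c["cy"],c["k1"],np.round(c["world_from_camera"],3).tolist())
print(sense())
E
```

```text
scene 57.14083520158616 316.5740349079798 201.52890975207237 -0.06813190980480802 [[0.599, 0.537, -0.593, 0.99], [0.8, -0.417, 0.43, -0.299], [-0.016, -0.733, -0.68, 0.658], [0.0, 0.0, 0.0, 1.0]]
top 56.754740070686275 318.9221043501388 198.93336322437474 0.024539960962631963 [[-0.005, -0.98, 0.198, 0.308], [-1.0, 0.004, -0.002, 0.025], [0.001, -0.198, -0.98, 1.056], [0.0, 0.0, 0.0, 1.0]]
wrist 64.46716432291599 319.4353613439285 202.56704594216313 0.016840303664280055 [[-0.371, -0.9, -0.229, 0.292], [-0.929, 0.36, 0.089, 0.556], [0.003, 0.246, -0.969, 0.384], [0.0, 0.0, 0.0, 1.0]]
{'time_s': 0.15, 'joints': array([ 8.31124337e+01,  2.20788673e+01,  3.99193186e-01, -1.92783290e-02,
       -6.84127881e+01, -1.48176521e+01]), 'joint_velocities': array([-0.00749943, -0.22547976,  0.24690617,  0.14126159,  0.09116684,
       -0.04933397]), 'effort': array([ 3.03660963e-04, -3.91052878e+01,  1.87587798e+01,  4.22230259e+00,
        1.24067054e-02, -1.41723085e-04]), 'tcp_pos': array([0.23095833, 0.58027581, 0.22174268]), 'ee_rot': array([[ 9.29053036e-01, -3.69946214e-01, -5.04135083e-04],
       [-3.69946542e-01, -9.29051725e-01, -1.56458412e-03],
       [ 1.10444404e-04,  1.64008466e-03, -9.99998649e-01]]), 'wrist_force': array([0.86682349, 0.51039156, 0.31291347]), 'moment': array([-0.08480482,  0.01050758,  0.00253534]), 'gripper_width': 1.003022238233923}
```

View pics/scene0.png

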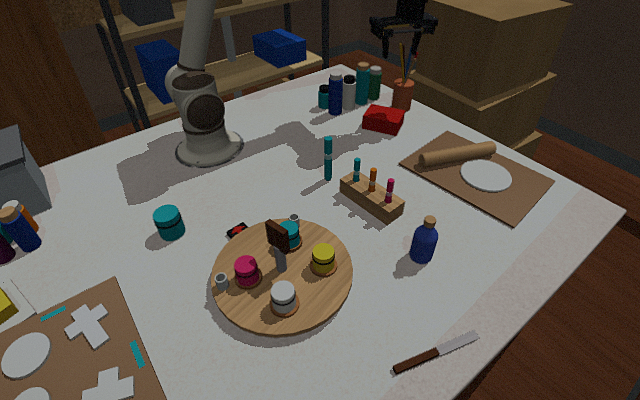

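View pics/top0.png

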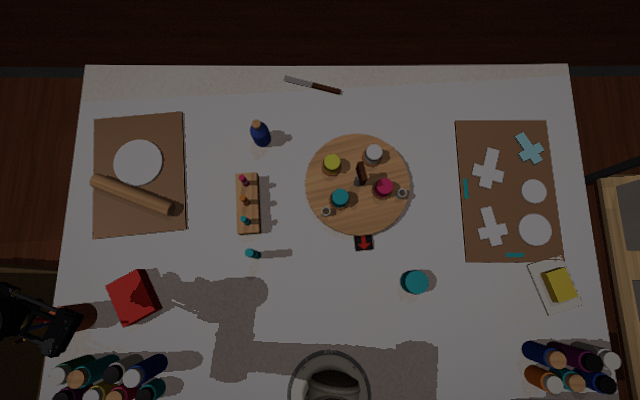

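View pics/wrist0.png

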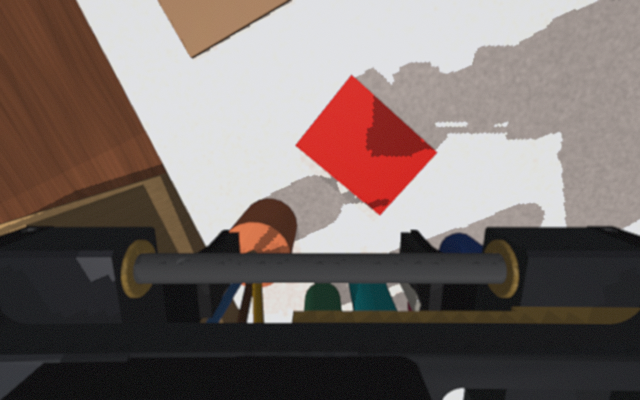

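The turquoise look-alikes in the scene view are:
- **Vials:** (357,168) stands in the rack and is small. (328,158) is free-standing and larger.
- **Jars:** (290,235) is on the carousel and smaller. (168,222) is loose on the table and larger.

The rack vial and the carousel jar fit the description. I'll confirm with one enlarged crop.

```bash
python3 - <<'E'
import cv2,numpy as np
s=cv2.imread('pics/scene0.png');t=cv2.imread('pics/top0.png')
a=cv2.resize(s[120:330,200:420],None,fx=1.8,fy=1.8,interpolation=3)
b=cv2.resize(t[110:270,225:425],None,fx=2,fy=2,interpolation=3)
h=max(a.shape[0],b.shape[0]);o=np.zeros((h,a.shape[1]+b.shape[1],3),np.uint8);o[:a.shape[0],:a.shape[1]]=a;o[:b.shape[0],a.shape[1]:]=b
cv2.imwrite('pics/crop0.png',o);print(o.shape)
E
```

```text
(378, 796, 3)
```

View pics/crop0.png

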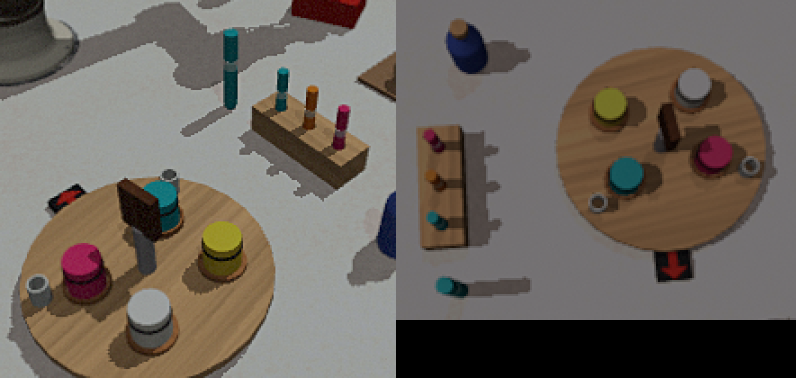

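The crop confirms both choices: the rack vial is shorter and sits in the hole nearest the big vial, and the carousel jar is the small one, with its cup just outside it. Next I'll measure.

```bash
python3 - <<'E'
from h import *
import pickle
from scipy.optimize import least_squares
C={n:pickle.load(open(f'pics/{n}0.pkl','rb')) for n in ['scene','top']}
def tri(pts):
    A=np.zeros((3,3));b=np.zeros(3);rs=[]
    for n,(u,v) in pts.items():
        o,d=ray(C[n],u,v);d=d/np.linalg.norm(d);P=np.eye(3)-np.outer(d,d);A+=P;b+=P@o;rs.append((o,P))
    x=np.linalg.solve(A,b);return x,[np.linalg.norm(P@(x-o))*1e3 for o,P in rs]
def blob(n,hlo,hhi,box,smin=100,vmin=30):
    h=cv2.cvtColor(C[n]["frame"],cv2.COLOR_RGB2HSV);m=cv2.inRange(h,(hlo,smin,vmin),(hhi,255,255));M=np.zeros_like(m);x0,y0,x1,y1=box;M[y0:y1,x0:x1]=m[y0:y1,x0:x1]
    k,l,s,c=cv2.connectedComponentsWithStats(M);i=1+np.argmax(s[1:,4]);return c[i],s[i]
for nm,b in dict(tvial=dict(scene=(345,150,365,188),top=(236,212,254,228)),tjar=dict(scene=(276,215,304,255),top=(328,185,352,212))).items():
    r={n:blob(n,80,100,b[n]) for n in b};print(nm,r);print(tri({n:r[n][0] for n in r}))
# deck
for n,seed in [('top',None),('scene',None)]:
    im=C[n]["frame"];h=cv2.cvtColor(im,cv2.COLOR_RGB2HSV)
    m=cv2.inRange(h,(8,70,40),(25,255,255));box=(295,125,420,245) if n=='top' else (205,215,360,335)
    M=np.zeros_like(m);x0,y0,x1,y1=box;M[y0:y1,x0:x1]=m[y0:y1,x0:x1]
    M=cv2.morphologyEx(M,cv2.MORPH_CLOSE,np.ones((3,3)))
    cs,_=cv2.findContours(M,0,1);c=max(cs,key=cv2.contourArea);c=cv2.convexHull(c)[:,0]
    P=np.array([atz(C[n],u,v,0.03)[:2] for u,v in c])
    f=lambda p:np.hypot(P[:,0]-p[0],P[:,1]-p[1])-p[2]
    s=least_squares(f,[*P.mean(0),.15],loss='soft_l1',f_scale=.002);print(n,'deck',s.x,np.abs(s.fun).max())
E
```

```text
tvial {'scene': (array([356.29166667, 168.75      ]), array([353, 158,   8,  24, 120], dtype=int32)), 'top': (array([244.23684211, 219.5       ]), array([241, 216,   8,   9,  38], dtype=int32))}
(array([0.44962751, 0.22154666, 0.07965773]), [np.float64(0.492954961557972), np.float64(0.49295496155801494)])
tjar {'scene': (array([290.32038835, 227.9223301 ]), array([280, 220,  18,  19, 206], dtype=int32)), 'top': (array([339.57268722, 197.04845815]), array([332, 189,  17,  18, 227], dtype=int32))}
(array([ 0.51252279, -0.02914689,  0.07509267]), [np.float64(4.017022405098524), np.float64(4.017022405098507)])
top deck [ 0.56078605 -0.08599832  0.14905984] 0.0009849437648656034
scene deck [ 0.56457456 -0.08492005  0.1500017 ] 0.003502833954685397
```

```bash
cat >> h.py <<'E'
def go(p,head,s=None,quiet=False):
    """shift along tool axes & turn about tool z from current measured pose to p with tool-x heading (deg)"""
    s=s or sense(); R=np.array(s['ee_rot']); d=R.T@(np.asarray(p)-s['tcp_pos']); hd=np.degrees(np.arctan2(R[1,0],R[0,0]))
    hh=np.radians(head); Rt=np.array([[np.cos(hh),np.sin(hh),0],[np.sin(hh),-np.cos(hh),0],[0,0,-1]])
    rv=cv2.Rodrigues(R.T@Rt)[0].ravel()
    print('shift',np.round(d,4),'rv',np.round(rv,4),'head now',round(hd,2),'j',np.round(s['joints'],1),'t',s['time_s']); return d,rv
E
python3 - <<'E'
from h import *
import pickle
C={n:pickle.load(open(f'pics/{n}0.pkl','rb')) for n in ['scene','top']}
def blob(n,lo,hi,box):
    h=cv2.cvtColor(C[n]["frame"],cv2.COLOR_RGB2HSV);m=cv2.inRange(h,lo,hi);M=np.zeros_like(m);x0,y0,x1,y1=box;M[y0:y1,x0:x1]=m[y0:y1,x0:x1]
    k,l,s,c=cv2.connectedComponentsWithStats(M);i=1+np.argmax(s[1:,4]);return c[i],s[i]
# arrow
for n,b in dict(scene=(222,218,256,245),top=(350,230,378,254)).items():
    c,s=blob(n,(0,120,60),(10,255,255),b);print('arrow',n,c,s,atz(C[n],*c,.012))
    c,s=blob(n,(165,120,60),(180,255,255),b);print('arrow',n,c,s,atz(C[n],*c,.012))
print('cups top',atz(C['top'],326,211.5,.06),atz(C['top'],402.5,193,.06),'scene',atz(C['scene'],294,217,.06),atz(C['scene'],221,277.5,.06))
print('vials',[atz(C['top'],u,v,.11) for u,v in((243.5,219),(244.5,200),(242,180))])
print('rack cor',[atz(C['top'],u,v,.045) for u,v in((236.5,174),(257.5,173),(259,232),(238,234))])
print('big vial',atz(C['top'],247,253,.13))
go([.40,.2215,.22],0)
a=C['top']['frame'][150:220,340:390]
cv2.imwrite('pics/fin0.png',cv2.resize(cv2.cvtColor(a,4),None,fx=8,fy=8,interpolation=2))
E
```

```text
arrow scene [237.3442623 229.1147541] [231 226  14   8  61] [ 0.38781425 -0.09962477  0.012     ]
arrow scene [233.5 232.5] [233 232   2   2   2] [ 0.39203047 -0.11221693  0.012     ]
arrow top [363.36144578 242.54216867] [358 235  12  14  83] [ 0.39288826 -0.10116702  0.012     ]Traceback (most recent call last):
  File "<stdin>", line 10, in <module>
  File "<stdin>", line 6, in blob
    return _wrapfunc(a, 'argmax', axis=axis, out=out, **kwds)
    return bound(*args, **kwds)
ValueError: attempt to get argmax of an empty sequence
```

```bash
python3 - <<'E'
from h import *
import pickle
C={n:pickle.load(open(f'pics/{n}0.pkl','rb')) for n in ['scene','top']}
print('cups top',atz(C['top'],326,211.5,.06),atz(C['top'],402.5,193,.06),'scene',atz(C['scene'],294,217,.06),atz(C['scene'],221,277.5,.06))
print('vials',[atz(C['top'],u,v,.11) for u,v in((243.5,219),(244.5,200),(242,180))])
print('rack cor',[atz(C['top'],u,v,.045) for u,v in((236.5,174),(257.5,173),(259,232),(238,234))])
print('big vial',atz(C['top'],247,253,.13))
go([.40,.2215,.22],0)
a=C['top']['frame'][150:220,340:390]
cv2.imwrite('pics/fin0.png',cv2.resize(cv2.cvtColor(a,4),None,fx=8,fy=8,interpolation=2))
E
```

```text
cups top [0.47369997 0.00404276 0.06      ] [ 0.5243589  -0.20684229  0.06      ] scene [0.478611   0.00734229 0.06      ] [ 0.52948801 -0.20236976  0.06      ]
vials [array([0.4468023 , 0.21779841, 0.11      ]), array([0.49669563, 0.21698711, 0.11      ]), array([0.55038048, 0.2254137 , 0.11      ])]
rack cor [array([0.58453617, 0.25526528, 0.045     ]), array([0.58723444, 0.19622402, 0.045     ]), array([0.42025759, 0.18743269, 0.045     ]), array([0.41509742, 0.24451274, 0.045     ])]
big vial [0.35890446 0.2019843  0.13      ]
shift [0.2898 0.2708 0.0022] rv [ 1.60e-03  2.00e-04 -3.79e-01] head now -21.71 j [ 83.1  22.1   0.4  -0.  -68.4 -14.8] t 0.15
```

View pics/fin0.png

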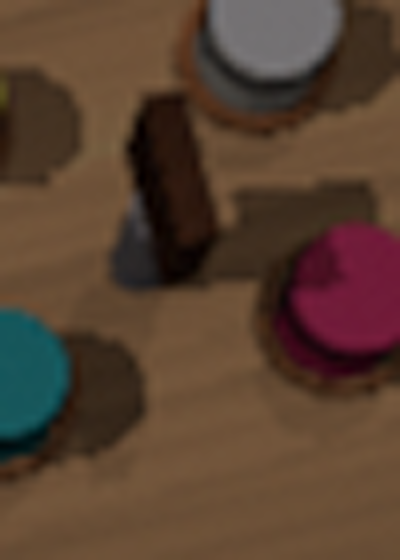

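>>> jog_arm:
  moves:
    - [-1,0.015,0.014,0,0,0,-0.02]
    - [-1,0.044,0.041,0,0,0,-0.06]
    - [-1,0.073,0.069,0,0,0,-0.11]
    - [-1,0.102,0.096,0,0,0,-0.15]
    - [-1,0.131,0.124,0,0,0,-0.2]
    - [-1,0.16,0.151,0,0,0,-0.24]
    - [-1,0.19,0.179,0,0,0,-0.29]
    - [-1,0.219,0.206,0,0,0,-0.33]
    - [-1,0.248,0.234,0,0,0,-0.38]
    - [-1,0.27,0.255,0,0,0,-0.42]

```text
time_s: 0.98
tcp_pos: [0.3878, 0.2411, 0.2225]
ee_rot: [[0.999, 0.043, -0.0], [0.043, -0.999, -0.0], [-0.0, 0.0, -1.0]]
wrist_force: [0.9, 0.4, 0.3]
gripper_width: 1.0
```

>>> jog_arm:
  moves:
    - [-1,0.012,0.024,0,0,0,-0.02]
    - [-1,0.012,0.024,0,0,0,-0.02]
    - [-1,0.012,0.024,0,0,0,-0.02]
    - [-1,0.012,0.024,0,0,0,-0.02]
    - [-1,0.012,0.024,0,0,0,-0.02]
    - [-1,0.012,0.024,0,0,0,-0.02]
    - [-1,0.012,0.024,0,0,0,-0.02]
    - [-1,0.012,0.024,0,0,0,-0.02]
    - [-1,0.012,0.024,0,0,0,-0.02]
    - [-1,0.012,0.024,0,0,0,-0.02]

```text
time_s: 1.82
tcp_pos: [0.4005, 0.2207, 0.2225]
ee_rot: [[0.998, 0.062, -0.0], [0.062, -0.998, -0.0], [-0.0, 0.0, -1.0]]
wrist_force: [-0.4, -0.3, -0.3]
gripper_width: 0.998
```

```bash
python3 - <<'E'
from h import *
c=snap('wrist','pics/wrist1.png'); s=sense(); print(s['tcp_pos'],np.round(s['ee_rot'],3).tolist()); go([.448,.219,.22],3.5,s)
print(proj(c,[.448,.219,.11]))
E
```

```text
[0.40054238 0.2206279  0.2225236 ] [[0.998, 0.062, -0.0], [0.062, -0.998, -0.0], [-0.0, 0.0, -1.0]]
shift [0.0473 0.0045 0.0025] rv [0.     0.     0.0006] head now 3.53 j [ 49.3   5.5 -21.9  -0.  -62.6  44.2] t 1.8667
[324.9311074  144.62089674]
```

View pics/wrist1.png

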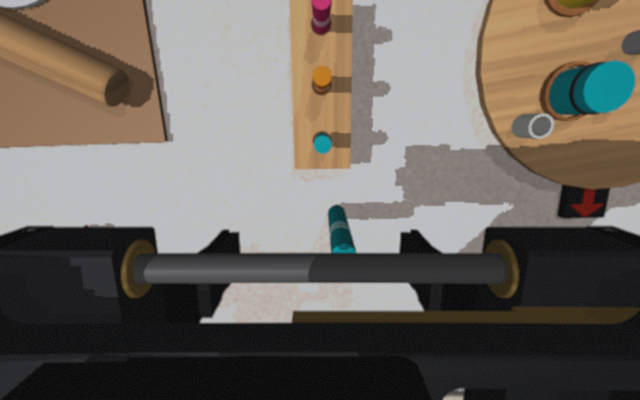

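```bash
python3 - <<'E'
from h import *
import pickle
c=pickle.load(open('pics/wrist1.pkl','rb'));h=cv2.cvtColor(c["frame"],cv2.COLOR_RGB2HSV)
for nm,lo,hi,b in [('turq',(80,90,30),(100,255,255),(305,130,340,160)),('or',(5,170,60),(20,255,255),(308,62,334,92))]:
    m=cv2.inRange(h,lo,hi);M=np.zeros_like(m);x0,y0,x1,y1=b;M[y0:y1,x0:x1]=m[y0:y1,x0:x1]
    k,l,s,cc=cv2.connectedComponentsWithStats(M);i=1+np.argmax(s[1:,4]);print(nm,cc[i],s[i],atz(c,*cc[i],.11),atz(c,*cc[i],.105))
print([atz(c,u,v,.045)[:2] for u,v in((295,169),(350,167))])
print('cup',atz(c,540,125,.06), 'jar',atz(c,607,86,.08))
E
```

```text
turq [322.11956522 142.90942029] [314 133  18  20 276] [0.44929161 0.22149003 0.11      ] [0.44897982 0.22142519 0.105     ]
or [321.70570571  76.87387387] [313  66  19  23 333] [0.50183988 0.22512499 0.11      ] [0.50248272 0.22512618 0.105     ]
[array([0.41586565, 0.2480808 ]), array([0.42159454, 0.18911189])]
cup [0.47609391 0.00699163 0.06      ] jar [ 0.51216608 -0.03054625  0.08      ]
```

>>> jog_arm:
  moves:
    - [-1,0.02,0.001,0,0,0,0]
    - [-1,0.04,0.002,0,0,0,0]
    - [-1,0.049,0.002,0.02,0,0,0]
    - [-1,0.049,0.002,0.045,0,0,0]
    - [-1,0.049,0.002,0.07,0,0,0]
    - [-1,0.049,0.002,0.095,0,0,0]
    - [-1,0.049,0.002,0.12,0,0,0]
    - [-1,0.049,0.002,0.14,0,0,0]
    - [-1,0.049,0.002,0.15,0,0,0]
    - [-1,0.049,0.002,0.153,0,0,0]

```text
time_s: 2.7
tcp_pos: [0.4486, 0.2205, 0.0674]
ee_rot: [[0.998, 0.061, -0.003], [0.061, -0.998, -0.003], [-0.004, 0.003, -1.0]]
wrist_force: [-0.4, -0.4, 0.7]
gripper_width: 1.002
```

>>> jog_arm:
  moves:
    - [0.2,0,0,0,0,0,0]
    - [0.5,0,0,0,0,0,0]
    - [1,0,0,0,0,0,0]
    - [1,0,0,0,0,0,0]
    - [1,0,0,0,0,0,0]
    - [1,0,0,0,0,0,0]
    - [1,0,0,0,0,0,0]
    - [1,0,0,0,0,0,0]
    - [1,0,0,0,0,0,0]
    - [1,0,0,0,0,0,0]

```text
time_s: 3.53
tcp_pos: [0.4497, 0.2214, 0.0696]
ee_rot: [[0.998, 0.061, 0.0], [0.061, -0.998, -0.0], [0.0, 0.0, -1.0]]
wrist_force: [0.7, -0.1, -0.5]
gripper_width: 0.322
```

```bash
python3 - <<'E'
from h import *
c=snap('scene','pics/scene2.png'); s=sense(); print(s['tcp_pos'],s['wrist_force'],s['gripper_width'],s['joints'])
cv2.imwrite('pics/scene2c.png',cv2.resize(cv2.cvtColor(c['frame'],4)[60:340,200:440],None,fx=2,fy=2))
E
```

```text
[0.44965048 0.22138795 0.06952578] [ 0.47634777 -0.29258473  0.34339924] 0.2826183617171224 [ 4.48067994e+01  2.01413632e+01 -2.81661805e+01  1.42661953e-03
 -4.16989185e+01  4.86960944e+01]
```

View pics/scene2c.png

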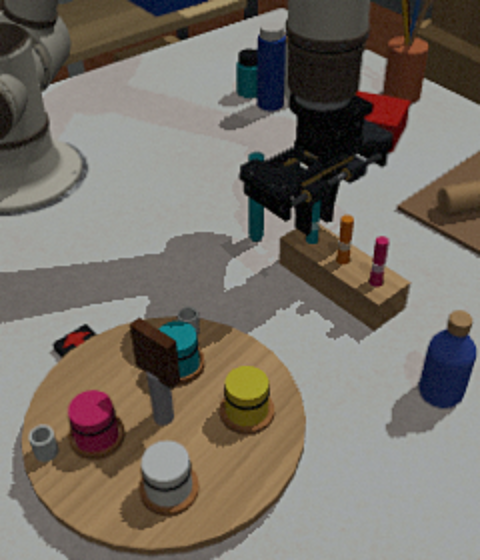

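>>> jog_arm:
  moves:
    - [1,0,0,0,0,0,0]
    - [1,0,0,0,0,0,0]
    - [1,0,0,0,0,0,0]
    - [1,0,0,0,0,0,0]
    - [1,0,0,0,0,0,0]
    - [1,0,0,-0.01,0,0,0]
    - [1,0,0,-0.025,0,0,0]
    - [1,0,0,-0.045,0,0,0]
    - [1,0,0,-0.065,0,0,0]
    - [1,0,0,-0.085,0,0,0]

```text
time_s: 4.42
tcp_pos: [0.4494, 0.2213, 0.1552]
ee_rot: [[0.998, 0.061, -0.001], [0.061, -0.998, -0.0], [-0.001, 0.0, -1.0]]
wrist_force: [0.2, 0.2, 0.1]
gripper_width: 0.172
```

```bash
python3 - <<'E'
from h import *
c=snap('scene','pics/scene3.png'); s=sense(); print(s['tcp_pos'],s['wrist_force'],s['gripper_width'],s['joints'])
go([.46,.06,.18],-48,s)
cv2.imwrite('pics/scene3c.png',cv2.resize(cv2.cvtColor(c['frame'],4)[60:260,260:440],None,fx=3,fy=3))
E
```

```text
[0.45183542 0.22287369 0.1596281 ] [ 1.18618277 -0.06970145  2.01373066] 0.17648851682331368 [ 44.80992071  13.42338375 -21.96292333   0.11925136 -54.16218024
  48.69844436]
shift [-0.0019  0.163  -0.021 ] rv [-0.0068 -0.0048  0.9002] head now 3.58 j [ 44.8  13.4 -22.    0.1 -54.2  48.7] t 4.4667
```

View pics/scene3c.png

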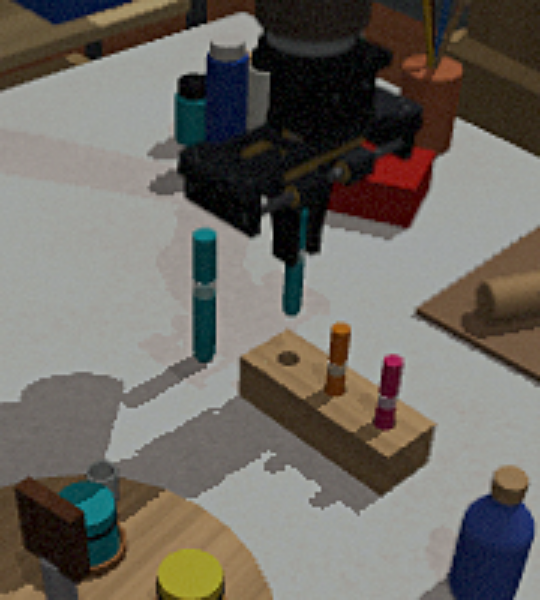

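>>> jog_arm:
  moves:
    - [1,-0.001,0.01,-0.008,0,0,0.04]
    - [1,-0.003,0.028,-0.016,0,0,0.14]
    - [1,-0.005,0.05,-0.022,0,0,0.25]
    - [1,-0.008,0.075,-0.022,0,0,0.37]
    - [1,-0.01,0.1,-0.022,0,0,0.5]
    - [1,-0.013,0.125,-0.022,0,0,0.62]
    - [1,-0.015,0.147,-0.022,0,0,0.74]
    - [1,-0.017,0.163,-0.022,0,0,0.83]
    - [1,-0.018,0.173,-0.022,0,0,0.88]
    - [1,-0.018,0.177,-0.022,0,0,0.9]

```text
time_s: 5.3
tcp_pos: [0.442, 0.0424, 0.1764]
ee_rot: [[0.666, -0.746, -0.0], [-0.746, -0.666, -0.0], [-0.0, 0.0, -1.0]]
wrist_force: [0.5, 0.5, -0.2]
gripper_width: 0.174
```

>>> jog_arm:
  moves:
    - [1,0,0,0,0,0,0]
    - [1,0,0,0,0,0,0]
    - [1,0,0,0,0,0,0]
    - [1,0,0,0,0,0,0]
    - [1,0,0,0,0,0,0]
    - [1,0,0,0,0,0,0]
    - [1,0,0,0,0,0,0]
    - [1,0,0,0,0,0,0]
    - [1,0,0,0,0,0,0]
    - [1,0,0,0,0,0,0]

```text
time_s: 6.13
tcp_pos: [0.4425, 0.0437, 0.1765]
ee_rot: [[0.668, -0.744, -0.0], [-0.744, -0.668, 0.0], [-0.0, 0.0, -1.0]]
wrist_force: [0.3, 0.6, -0.3]
gripper_width: 0.175
```

```bash
python3 - <<'E'
from h import *
c=snap('wrist','pics/wrist4.png'); s=sense(); print(s['tcp_pos'],s['wrist_force'],s['gripper_width'],s['joints'])
c2=snap('scene','pics/scene4.png')
go([.476,.0065,.18],-48,s); print(proj(c,[.476,.0065,.06]))
E
```

```text
[0.44252396 0.04366408 0.17654814] [ 0.22735872 -0.12627305 -0.42991995] 0.17520051159923708 [ 2.66974834e+01  6.81774938e+00 -2.76145881e+01  1.80314506e-03
 -5.55670942e+01  1.52438034e+01]
shift [ 0.05   -0.0001 -0.0035] rv [-0.    -0.    -0.001] head now -48.06 j [ 26.7   6.8 -27.6   0.  -55.6  15.2] t 6.1833
[318.70327503 141.41808011]
```

View pics/wrist4.png

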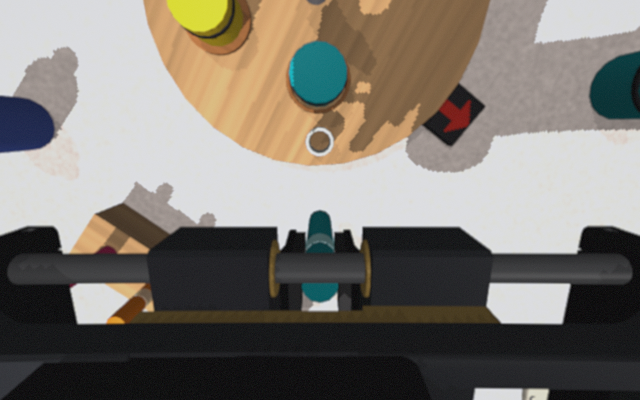

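View pics/scene4.png

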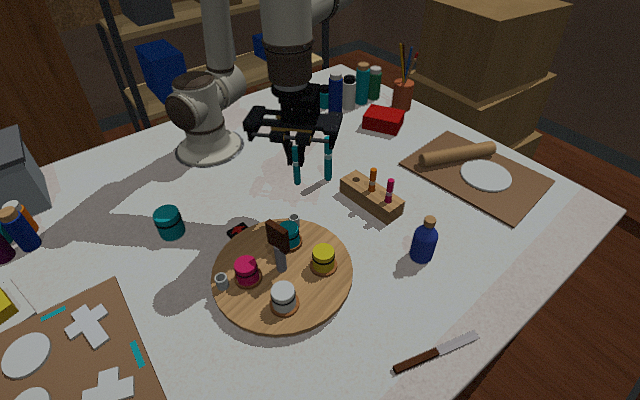

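>>> jog_arm:
  moves:
    - [1,0.012,0,0,0,0,0]
    - [1,0.03,0.0005,0,0,0,0]
    - [1,0.045,0.0005,0,0,0,0]
    - [1,0.05,0.0005,0.01,0,0,0]
    - [1,0.05,0.0005,0.025,0,0,0]
    - [1,0.05,0.0005,0.038,0,0,0]
    - [1,0.05,0.0005,0.048,0,0,0]
    - [1,0.05,0.0005,0.055,0,0,0]
    - [1,0.05,0.0005,0.06,0,0,0]
    - [1,0.05,0.0005,0.064,0,0,0]

```text
time_s: 7.07
tcp_pos: [0.4754, 0.0062, 0.1119]
ee_rot: [[0.668, -0.744, -0.0], [-0.744, -0.668, -0.0], [-0.0, 0.0, -1.0]]
wrist_force: [1.0, -0.5, 0.3]
gripper_width: 0.173
```

```bash
python3 - <<'E'
from h import *
c=snap('scene','pics/scene5.png'); s=sense(); print(s['tcp_pos'],s['wrist_force'],s['gripper_width'])
cv2.imwrite('pics/scene5c.png',cv2.resize(cv2.cvtColor(c['frame'],4)[140:290,210:360],None,fx=4,fy=4))
E
```

```text
[0.47523059 0.00618545 0.11153123] [ 1.4368864  -0.54286725 -1.14668823] 0.17158111615789678
```

View pics/scene5c.png

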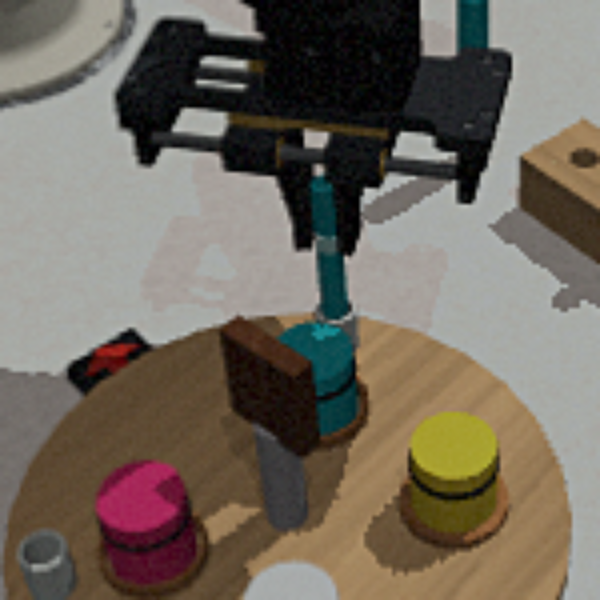

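The foot is inside the cup rim and the wrist force is low, so I'll continue down gently.

>>> jog_arm:
  moves:
    - [1,0,0,0.003,0,0,0]
    - [1,0,0,0.006,0,0,0]
    - [1,0,0,0.009,0,0,0]
    - [1,0,0,0.012,0,0,0]
    - [1,0,0,0.015,0,0,0]
    - [1,0,0,0.018,0,0,0]
    - [1,0,0,0.02,0,0,0]
    - [1,0,0,0.0215,0,0,0]
    - [1,0,0,0.0225,0,0,0]
    - [1,0,0,0.023,0,0,0]

```text
time_s: 7.95
tcp_pos: [0.4756, 0.0061, 0.0895]
ee_rot: [[0.668, -0.744, -0.0], [-0.744, -0.668, -0.0], [0.0, 0.0, -1.0]]
wrist_force: [-0.2, -0.3, 1.9]
gripper_width: 0.177
```

```bash
python3 - <<'E'
from h import *
c=snap('scene','pics/scene6.png'); s=sense(); print(s['tcp_pos'],s['wrist_force'],s['gripper_width'])
cv2.imwrite('pics/scene6c.png',cv2.resize(cv2.cvtColor(c['frame'],4)[140:290,210:360],None,fx=4,fy=4))
E
```

```text
[0.47562617 0.0061161  0.08956491] [0.31028763 0.49916664 0.42948274] 0.17690032508377138
```

View pics/scene6c.png

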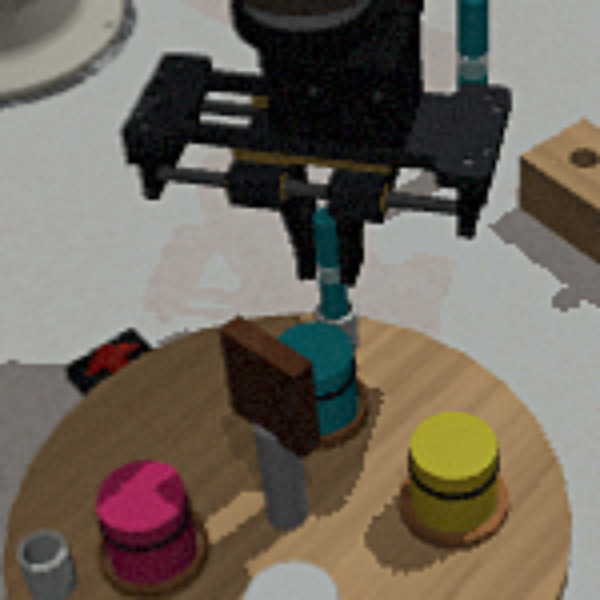

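>>> jog_arm:
  moves:
    - [1,0,0,0.0005,0,0,0]
    - [1,0,0,0.001,0,0,0]
    - [1,0,0,0.0015,0,0,0]
    - [1,0,0,0.002,0,0,0]
    - [1,0,0,0.002,0,0,0]
    - [1,0,0,0.002,0,0,0]
    - [1,0,0,0.002,0,0,0]
    - [1,0,0,0.002,0,0,0]
    - [1,0,0,0.002,0,0,0]
    - [1,0,0,0.002,0,0,0]

```text
time_s: 8.83
tcp_pos: [0.4768, 0.0066, 0.0894]
ee_rot: [[0.669, -0.743, 0.003], [-0.743, -0.669, 0.001], [0.002, -0.003, -1.0]]
wrist_force: [-1.1, 1.5, 10.0]
gripper_width: 0.174
```

The vial touched the floor at TCP z 0.0894, as expected. I'll relax the push, open, and look.

>>> jog_arm:
  moves:
    - [1,0,0,-0.002,0,0,0]
    - [1,0,0,-0.002,0,0,0]
    - [0.4,0,0,-0.002,0,0,0]
    - [0,0,0,-0.002,0,0,0]
    - [-0.3,0,0,-0.002,0,0,0]
    - [-0.3,0,0,-0.002,0,0,0]
    - [-0.3,0,0,-0.002,0,0,0]
    - [-0.3,0,0,-0.002,0,0,0]
    - [-0.3,0,0,-0.002,0,0,0]
    - [-0.3,0,0,-0.002,0,0,0]

```text
time_s: 9.67
tcp_pos: [0.4755, 0.0061, 0.0895]
ee_rot: [[0.668, -0.744, -0.0], [-0.744, -0.668, -0.0], [-0.0, 0.0, -1.0]]
wrist_force: [0.3, -1.1, -0.2]
gripper_width: 0.631
```

>>> jog_arm:
  moves:
    - [-0.3,0,0,-0.01,0,0,0]
    - [-0.3,0,0,-0.025,0,0,0]
    - [-0.3,0,0,-0.045,0,0,0]
    - [-0.3,0,0,-0.065,0,0,0]
    - [-0.3,0,0,-0.085,0,0,0]
    - [-0.3,0,0,-0.105,0,0,0]
    - [-0.3,0,0,-0.125,0,0,0]
    - [-0.3,0,0,-0.14,0,0,0]
    - [-0.3,0,0,-0.15,0,0,0]
    - [-0.3,0,0,-0.15,0,0,0]

```text
time_s: 10.5
tcp_pos: [0.4767, 0.0064, 0.2417]
ee_rot: [[0.669, -0.744, 0.005], [-0.744, -0.669, 0.001], [0.002, -0.004, -1.0]]
wrist_force: [0.5, -0.5, -0.1]
gripper_width: 0.647
```

```bash
python3 - <<'E'
from h import *
s=sense(); print(s['tcp_pos'],s['gripper_width'],s['joints'])
w=snap('wrist','pics/wrist7.png');c=snap('scene','pics/scene7.png')
cv2.imwrite('pics/scene7c.png',cv2.resize(cv2.cvtColor(c['frame'],4)[180:340,200:360],None,fx=3.7,fy=3.7,interpolation=2))
E
```

```text
[0.4767088  0.00636165 0.24169744] 0.6474593793979062 [ 2.03715238e+01  6.43900707e+00 -1.79054894e+01  3.73328976e-02
 -6.53902593e+01  2.15707995e+01]
```

View pics/scene7c.png

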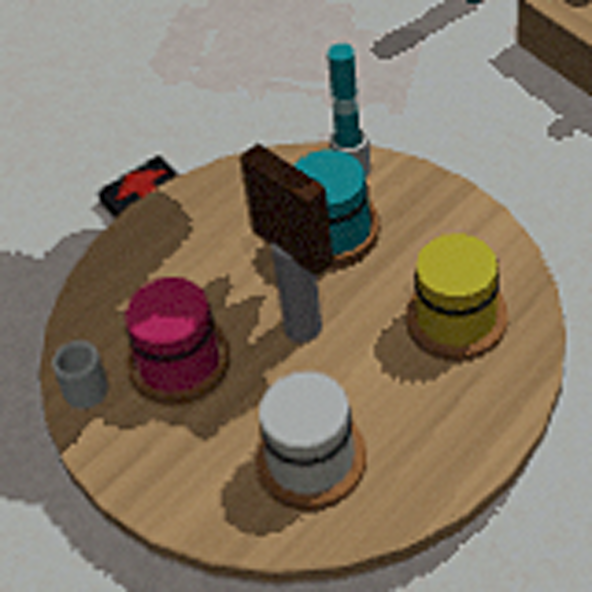

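View pics/wrist7.png

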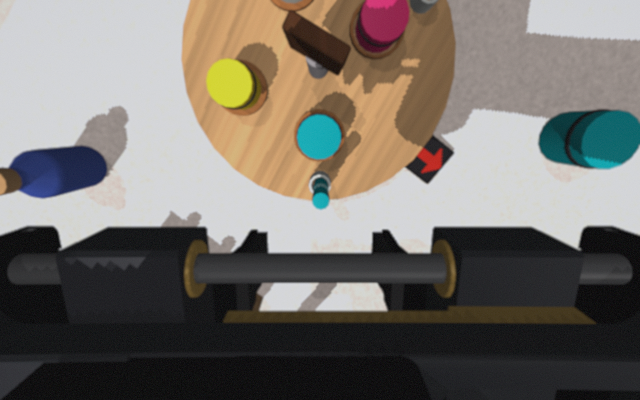

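The vial stands upright in the cup with the gripper clear. Next I'll measure the axis, fin, and tongue directions.

```bash
python3 - <<'E'
import cv2,numpy as np
w=cv2.imread('pics/wrist7.png')
a=cv2.resize(w[0:85,270:360],None,fx=4.4,fy=4.4,interpolation=2);b=cv2.resize(w[120:205,390:470],None,fx=4.4,fy=4.4,interpolation=2)
cv2.imwrite('pics/w7c.png',np.hstack([a,b]))
E
```

```text
(no output)
```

View pics/w7c.png

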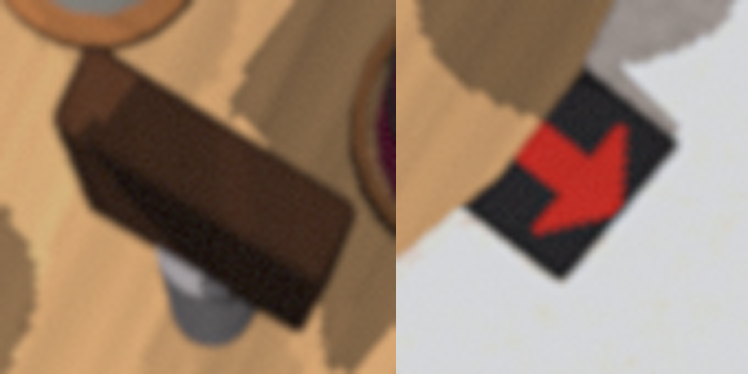

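```bash
python3 - <<'E'
from h import *
import pickle
c=pickle.load(open('pics/wrist7.pkl','rb'))
A,B,C,D=[atz(c,u,v,.16)[:2] for u,v in((291.1,11.4),(350.2,48.2),(342.3,60.5),(283,26.8))]
print('fin',A,B,C,D,'ctr',(A+B+C+D)/4,'len',np.linalg.norm(B-A),np.linalg.norm(C-B)); d=(B-A)+(C-D);print('fin ang',np.degrees(np.arctan2(*d[::-1])))
t=[atz(c,u,v,.012)[:2] for u,v in((453.4,153),(428,183.6),(433,135.9),(406.1,167.7),(440.9,168.2))];print('tongue',t)
m=(t[0]+t[1])/2
ang=lambda v:np.degrees(np.arctan2(v[1],v[0]))%360
for ax in ([.5608,-.086],[.5627,-.0855],[.5646,-.0849],(A+B+C+D)/4):
    print(ax,'front mid',ang(m-ax),'tip',ang(t[4]-ax))
print('side edges',ang(t[0]-t[2]),ang(t[1]-t[3]),'outer edge normal',ang(t[1]-t[0])-90,np.linalg.norm(t[1]-t[0]))
h=cv2.cvtColor(c["frame"],cv2.COLOR_RGB2HSV);mm=cv2.inRange(h,(80,90,60),(100,255,255));M=np.zeros_like(mm);M[105:165,290:350]=mm[105:165,290:350]
k,l,s,cc=cv2.connectedComponentsWithStats(M);i=1+np.argmax(s[1:,4]);j=atz(c,*cc[i],.08);print('jar',cc[i],j)
# deck edge fit
hm=cv2.inRange(h,(8,70,40),(25,255,255));M=np.zeros_like(hm);M[0:202,175:460]=hm[0:202,175:460]
M=cv2.morphologyEx(M,cv2.MORPH_CLOSE,np.ones((5,5)))
q,_=cv2.findContours(M,0,1);q=cv2.convexHull(max(q,key=cv2.contourArea))[:,0];q=q[(q[:,1]>15)&(q[:,0]>177)&(q[:,1]<200)]
P=np.array([atz(c,u,v,.03)[:2] for u,v in q])
from scipy.optimize import least_squares
s=least_squares(lambda p:np.hypot(P[:,0]-p[0],P[:,1]-p[1])-.15,[.562,-.085],loss='soft_l1',f_scale=.002);print('deck',s.x,np.abs(s.fun).max(),len(P))
ax=np.array([.5627,-.0855])
print('jar ang',ang(j[:2]-ax),np.linalg.norm(j[:2]-ax),'cup ang',ang(np.array([.4757,.0062])-ax),np.linalg.norm(np.array([.4757,.0062])-ax))
go([.50,-.05,.24],-60)
E
```

```text
fin [ 0.58444388 -0.08487624] [ 0.53838275 -0.09519106] [ 0.53709116 -0.0856282 ] [ 0.58246725 -0.07390627] ctr [ 0.56059626 -0.08490044] len 0.04720194083000637 0.009649690003825505
fin ang -166.44988290490122
tongue [array([ 0.37507898, -0.12496821]), array([ 0.37032604, -0.07822595]), array([ 0.40857764, -0.12246938]), array([ 0.40503292, -0.07396777]), array([ 0.3726355 , -0.10214731])]
[0.5608, -0.086] front mid 184.74013294300457 tip 184.90481344194777
[0.5627, -0.0855] front mid 184.84268236325104 tip 185.00563114690505
[0.5646, -0.0849] front mid 184.97280538279625 tip 185.13403242240665
[ 0.56059626 -0.08490044] front mid 185.07808646151906 tip 185.24265533972073
side edges 184.2660842236729 186.99464657664885 outer edge normal 5.806108689060537 0.04698329630493722
jar [318.80063694 136.04713376] [ 0.51270261 -0.03264507  0.08      ]
deck [ 0.56149704 -0.08637917] 0.0030126139805108643 35
jar ang 133.40856570968495 0.07275563246534969 cup ang 133.49340740899552 0.12640367874393527
shift [ 0.0584  0.019  -0.0011] rv [0.0004 0.0008 0.2081] head now -48.08 j [ 20.4   6.6 -18.1  -0.  -65.3  21.6] t 10.6
```

>>> jog_arm:
  moves:
    - [-1,0.006,0,0,0,0,0.07]
    - [-1,0.018,0,0,0,0,0.19]
    - [-1,0.033,0,0,0,0,0.31]
    - [-1,0.05,-0.001,0,0,0,0.43]
    - [-1,0.068,-0.001,0,0,0,0.55]
    - [-1,0.086,-0.001,0,0,0,0.67]
    - [-1,0.102,-0.001,0,0,0,0.79]
    - [-1,0.115,-0.0015,0,0,0,0.91]
    - [-1,0.123,-0.0015,0,0,0,1.03]
    - [-1,0.125,-0.0015,0,0,0,1.15]

```text
time_s: 11.43
tcp_pos: [0.5602, -0.0868, 0.2371]
ee_rot: [[-0.413, -0.911, -0.004], [-0.911, 0.413, -0.0], [0.002, 0.004, -1.0]]
wrist_force: [-0.6, 1.1, 0.7]
gripper_width: 0.997
```

>>> jog_arm:
  moves:
    - [-1,0,0,0,0,0,0.12]
    - [-1,0,0,0,0,0,0.24]
    - [-1,0,0,0,0,0,0.36]
    - [-1,0,0,0,0,0,0.48]
    - [-1,0,0,0,0,0,0.6]
    - [-1,0,0,0,0,0,0.72]
    - [-1,0,0,0,0,0,0.82]
    - [-1,0,0,0,0,0,0.88]
    - [-1,0,0,0,0,0,0.918]
    - [-1,0,0,0,0,0,0.918]

```text
time_s: 12.27
tcp_pos: [0.5595, -0.0858, 0.2376]
ee_rot: [[-0.973, -0.232, -0.004], [-0.232, 0.973, -0.0], [0.003, 0.001, -1.0]]
wrist_force: [-0.0, -0.7, -0.0]
gripper_width: 0.999
```

```bash
python3 - <<'E'
from h import *
c=snap('wrist','pics/wrist8.png'); s=sense(); print(s['tcp_pos'],s['gripper_width'])
t=snap('top','pics/top8.png'); c2=snap('scene','pics/scene8.png')
go([.5615,-.0857,.121],-166.5,s)
f=lambda x,a:cv2.cvtColor(x,4)
cv2.imwrite('pics/m8.png',np.vstack([cv2.resize(f(c['frame'],0),(480,300)),np.hstack([cv2.resize(f(t['frame'],0)[120:270,280:430],(240,240)),cv2.resize(f(c2['frame'],0)[180:340,200:360],(240,240))])]))
E
```

```text
[ 0.55955866 -0.08579373  0.23783491] 0.9961287503660642
shift [-0.0023 -0.0004  0.1168] rv [ 0.0007 -0.0031 -0.0001] head now -166.51 j [  7.7  15.8  -6.5  -0.  -67.9 -84.2] t 12.3167
```

View pics/m8.png

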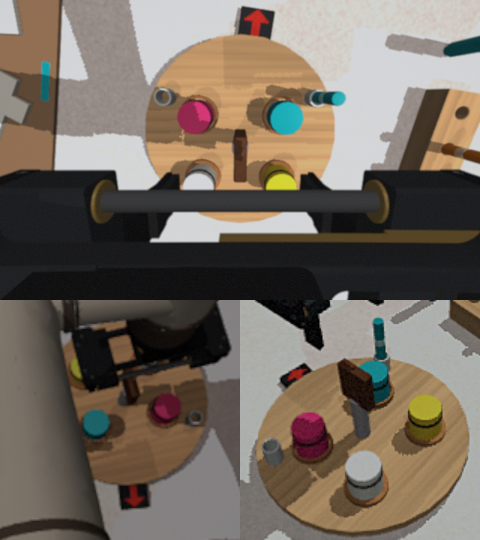

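The fin is upright and centred in the wrist view, at (240,150) in the montage. I'll descend and grip.

>>> jog_arm:
  moves:
    - [-1,-0.002,0,0.012,0,0,0]
    - [-1,-0.002,0,0.03,0,0,0]
    - [-1,-0.002,0,0.05,0,0,0]
    - [-1,-0.002,0,0.07,0,0,0]
    - [-1,-0.002,0,0.09,0,0,0]
    - [-1,-0.002,0,0.105,0,0,0]
    - [-1,-0.002,0,0.113,0,0,0]
    - [-1,-0.002,0,0.117,0,0,0]
    - [0,-0.002,0,0.117,0,0,0]
    - [0.5,-0.002,0,0.117,0,0,0]

```text
time_s: 13.25
tcp_pos: [0.5628, -0.0854, 0.1232]
ee_rot: [[-0.972, -0.233, 0.001], [-0.233, 0.972, -0.0], [-0.001, -0.001, -1.0]]
wrist_force: [-0.4, -0.9, -0.2]
gripper_width: 0.918
```

>>> jog_arm:
  moves:
    - [0.6,0,0,0,0,0,0]
    - [0.7,0,0,0,0,0,0]
    - [0.8,0,0,0,0,0,0]
    - [1,0,0,0,0,0,0]
    - [1,0,0,0,0,0,0]
    - [1,0,0,0,0,0,0]
    - [1,0,0,0,0,0,0]
    - [1,0,0,0,0,0,0]
    - [1,0,0,0,0,0,0]
    - [1,0,0,0,0,0,0]

```text
time_s: 14.08
tcp_pos: [0.5622, -0.0853, 0.1225]
ee_rot: [[-0.973, -0.233, -0.0], [-0.233, 0.973, 0.0], [0.0, 0.0, -1.0]]
wrist_force: [0.2, 5.1, 4.1]
gripper_width: 0.172
```

```bash
python3 - <<'E'
from h import *
c=snap('wrist','pics/wrist9.png'); s=sense(); print(s['tcp_pos'],s['gripper_width'],s['wrist_force'],s['moment']);go([.5615,-.0857,.121],-114.5,s)
E
```

```text
[ 0.5620205  -0.08474939  0.1224808 ] 0.15834606245893587 [-0.98071331  1.05463345 -0.1514856 ] [ 0.51048129  0.07643268 -0.05079596]
shift [ 0.0007 -0.0008  0.0015] rv [ 1.10e-03  6.00e-04 -9.09e-01] head now -166.58 j [  7.7  21.9 -15.5  -0.1 -52.7 -84.2] t 14.1333
```

View pics/wrist9.png

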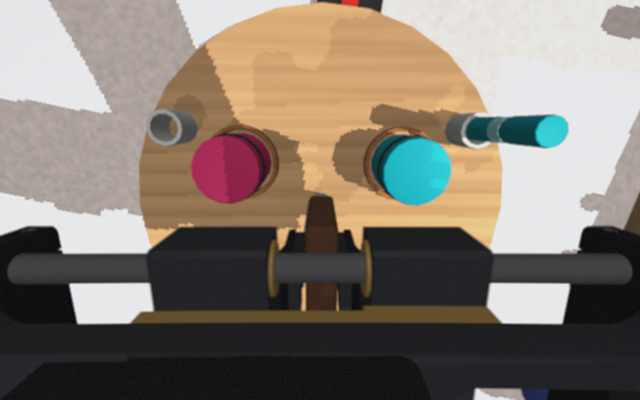

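>>> jog_arm:
  moves:
    - [1,0,0,0,0,0,-0.01]
    - [1,0,0,0,0,0,-0.03]
    - [1,0,0,0,0,0,-0.06]
    - [1,0,0,0,0,0,-0.1]
    - [1,0,0,0,0,0,-0.14]
    - [1,0,0,0,0,0,-0.18]
    - [1,0,0,0,0,0,-0.22]
    - [1,0,0,0,0,0,-0.26]
    - [1,0,0,0,0,0,-0.3]
    - [1,0,0,0,0,0,-0.34]

```text
time_s: 14.97
tcp_pos: [0.562, -0.0849, 0.1225]
ee_rot: [[-0.838, -0.546, -0.0], [-0.546, 0.838, 0.001], [-0.0, 0.001, -1.0]]
wrist_force: [-1.3, 3.9, 0.9]
gripper_width: 0.159
```

>>> jog_arm:
  moves:
    - [1,0,0,0,0,0,-0.04]
    - [1,0,0,0,0,0,-0.08]
    - [1,0,0,0,0,0,-0.12]
    - [1,0,0,0,0,0,-0.16]
    - [1,0,0,0,0,0,-0.2]
    - [1,0,0,0,0,0,-0.24]
    - [1,0,0,0,0,0,-0.28]
    - [1,0,0,0,0,0,-0.32]
    - [1,0,0,0,0,0,-0.36]
    - [1,0,0,0,0,0,-0.4]

```text
time_s: 15.8
tcp_pos: [0.5621, -0.0849, 0.1225]
ee_rot: [[-0.559, -0.829, -0.0], [-0.829, 0.559, 0.001], [-0.0, 0.0, -1.0]]
wrist_force: [-0.2, 3.0, 1.0]
gripper_width: 0.16
```

>>> jog_arm:
  moves:
    - [1,0,0,0,0,0,-0.035]
    - [1,0,0,0,0,0,-0.065]
    - [1,0,0,0,0,0,-0.09]
    - [1,0,0,0,0,0,-0.11]
    - [1,0,0,0,0,0,-0.125]
    - [1,0,0,0,0,0,-0.135]
    - [1,0,0,0,0,0,-0.142]
    - [1,0,0,0,0,0,-0.146]
    - [1,0,0,0,0,0,-0.148]
    - [1,0,0,0,0,0,-0.148]

```text
time_s: 16.63
tcp_pos: [0.5621, -0.085, 0.1225]
ee_rot: [[-0.433, -0.902, -0.0], [-0.902, 0.433, 0.001], [-0.0, 0.0, -1.0]]
wrist_force: [-1.7, 4.9, 1.5]
gripper_width: 0.158
```

```bash
python3 - <<'E'
from h import *
s=sense(); print(s['tcp_pos'],s['gripper_width'],s['wrist_force'],s['moment']);go([.5615,-.0857,.121],-114.5,s)
for n in['wrist','top','scene']:
    c=snap(n,f'pics/{n}10.png')
    if n=='scene':cv2.imwrite('pics/scene10c.png',cv2.resize(cv2.cvtColor(c['frame'],4)[150:340,190:390],None,fx=3,fy=3,interpolation=2))
E
```

```text
[ 0.56212098 -0.08496122  0.12250759] 0.1575057727977544 [-1.74038058  4.94414606  1.53041181] [ 1.61123538  0.26750959 -0.09772903]
shift [0.0009 0.0002 0.0015] rv [ 0.0003  0.0005 -0.0198] head now -115.63 j [  7.7  21.9 -15.5  -0.  -52.7 -33.3] t 16.6333
```

View pics/wrist10.png

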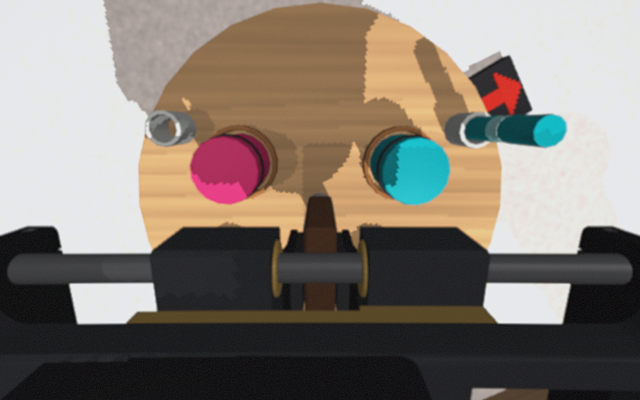

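View pics/scene10c.png

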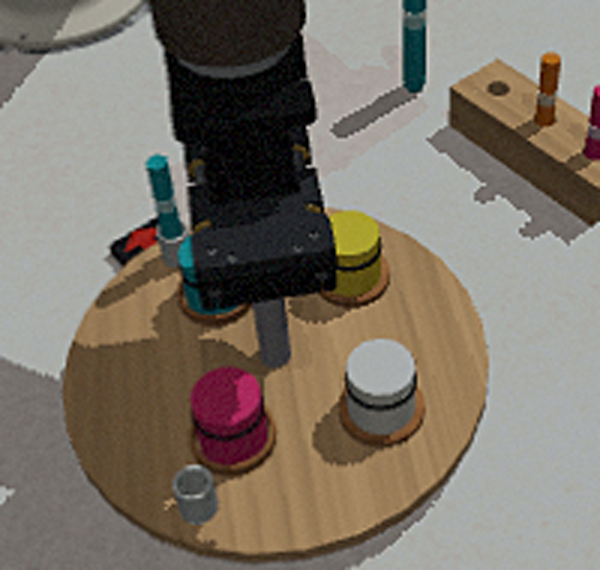

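View pics/top10.png

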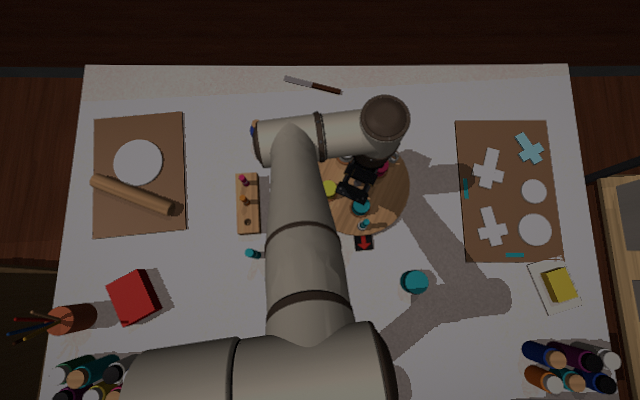

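```bash
python3 - <<'E'
import cv2,numpy as np
w=cv2.imread('pics/wrist10.png');t=cv2.imread('pics/top10.png')
cv2.imwrite('pics/w10c.png',np.hstack([cv2.resize(w[45:215,360:580],None,fx=2.4,fy=2.4,interpolation=2),cv2.resize(t[190:258,340:388],None,fx=6,fy=6,interpolation=2)]))
E
```

```text
(no output)
```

View pics/w10c.png

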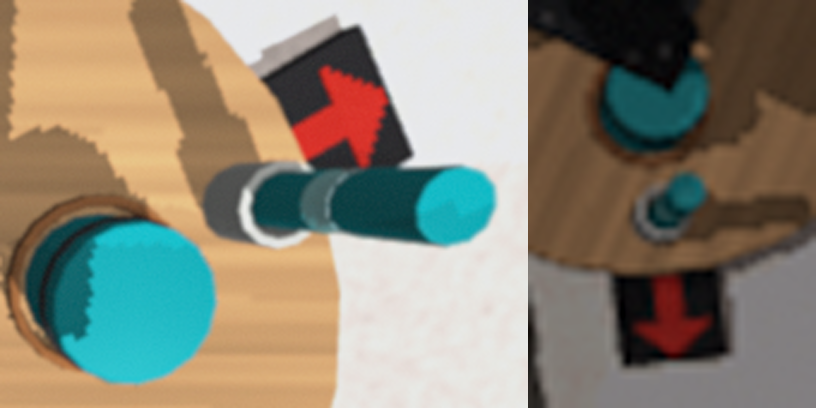

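```bash
python3 - <<'E'
from h import *
import pickle
ang=lambda v:round(np.degrees(np.arctan2(v[1],v[0]))%360,2)
for n,P in dict(wrist=dict(jar=(415,170.8,.08),vial=(550,131.2,.13),cup=(475.8,130.4,.06),t1=(509.2,56.2,.012),t2=(531.7,109.6,.012),tip=(521.7,85.4,.012)),top=dict(jar=(361.3,206.2,.08),vial=(366.3,221.3,.13),cup=(362,225.7,.06),t1=(356,250.7,.012),t2=(373.7,249,.012),tip=(364.5,249.5,.012))).items():
    c=pickle.load(open(f'pics/{n}10.pkl','rb'));q={k:atz(c,*v)[:2] for k,v in P.items()};q['tmid']=(q['t1']+q['t2'])/2
    for ax in ([.5618,-.0855],[.5608,-.086]):
        print(n,{k:(ang(v-ax),round(float(np.linalg.norm(v-ax)),4)) for k,v in q.items()})
E
```

```text
wrist {'jar': (np.float64(183.98), 0.0722), 'vial': (np.float64(183.76), 0.1261), 'cup': (np.float64(183.55), 0.1243), 't1': (np.float64(192.03), 0.1901), 't2': (np.float64(177.77), 0.1905), 'tip': (np.float64(184.34), 0.189), 'tmid': (np.float64(184.89), 0.1888)}
wrist {'jar': (np.float64(183.64), 0.0712), 'vial': (np.float64(183.56), 0.125), 'cup': (np.float64(183.34), 0.1232), 't1': (np.float64(191.94), 0.189), 't2': (np.float64(177.61), 0.1895), 'tip': (np.float64(184.21), 0.188), 'tmid': (np.float64(184.77), 0.1878)}
top {'jar': (np.float64(183.48), 0.0776), 'vial': (np.float64(184.72), 0.1256), 'cup': (np.float64(183.37), 0.1277), 't1': (np.float64(178.33), 0.1916), 't2': (np.float64(193.26), 0.1921), 'tip': (np.float64(185.55), 0.1892), 'tmid': (np.float64(185.8), 0.1903)}
top {'jar': (np.float64(183.16), 0.0766), 'vial': (np.float64(184.53), 0.1246), 'cup': (np.float64(183.17), 0.1266), 't1': (np.float64(178.17), 0.1906), 't2': (np.float64(193.18), 0.191), 'tip': (np.float64(185.42), 0.1882), 'tmid': (np.float64(185.68), 0.1892)}
```

The jar and vial sit about 1.3° short of the front, so I'll make a small correction and hold.

>>> jog_arm:
  moves:
    - [1,0,0,0,0,0,-0.006]
    - [1,0,0,0,0,0,-0.012]
    - [1,0,0,0,0,0,-0.018]
    - [1,0,0,0,0,0,-0.024]
    - [1,0,0,0,0,0,-0.024]
    - [1,0,0,0,0,0,-0.024]
    - [1,0,0,0,0,0,-0.024]
    - [1,0,0,0,0,0,-0.024]
    - [1,0,0,0,0,0,-0.024]
    - [1,0,0,0,0,0,-0.024]

```text
time_s: 17.62
tcp_pos: [0.5621, -0.085, 0.1225]
ee_rot: [[-0.411, -0.912, -0.0], [-0.912, 0.411, 0.0], [-0.0, 0.0, -1.0]]
wrist_force: [-1.1, 5.3, 1.5]
gripper_width: 0.158
```

```bash
python3 - <<'E'
from h import *
s=sense(); print(s['tcp_pos'],s['gripper_width'],s['wrist_force'],s['moment']);go([.5615,-.0857,.121],-114.5,s)
w=snap('wrist','pics/wrist11.png')['frame'];t=snap('top','pics/top11.png')['frame']
cv2.imwrite('pics/w11c.png',cv2.cvtColor(np.hstack([cv2.resize(w[45:215,360:580],None,fx=2.4,fy=2.4,interpolation=2),cv2.resize(t[190:258,340:388],None,fx=6,fy=6,interpolation=2)]),4))
E
```

```text
[ 0.56211733 -0.08497307  0.12247857] 0.15782146345358133 [-1.05777947  5.29030621  1.54301135] [1.55908588 0.25755453 0.03614401]
shift [0.0009 0.0003 0.0015] rv [0.0003 0.0004 0.0044] head now -114.25 j [  7.7  21.9 -15.5  -0.  -52.7 -31.9] t 17.6167
```

View pics/w11c.png

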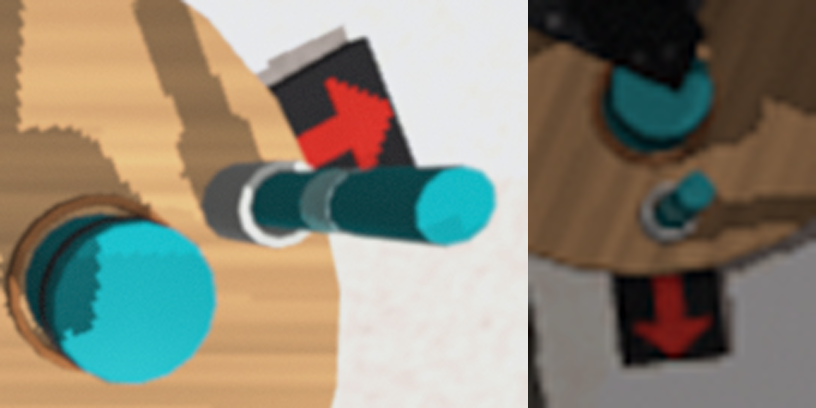

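The vial is seated, both jars are in their wells, and the jar and vial are in line with the arrow. The grip on the fin is holding steady with about 5 N at the wrist, so I'm handing in.

```bash
python3 -c "
from station import *
print(finish_job())"
```

```text
the job is handed in; nothing more can be done
None
```

I moved the smaller turquoise vial from the rack into the cup outside the turquoise jar and let go of it. I then gripped the fin, turned the carousel about 52° to the red arrow, and handed in at 17.7 s while still holding it.

- **Vial:** it touched the cup floor at the expected height, with about 10 N of brief contact. It stood upright after I let go and still did after the turn.
- **Alignment:** I worked out the last 1.4° turn from the pictures. The final pictures show the jar and vial in line with the arrow, and I put the remaining error at no more than about 1°. The wrist and top cameras disagreed by about 1° on where the arrow points (184.8° and 185.7°). I used 185.2° and did not re-measure after the last turn.
- **Grip:** the fingers closed to the fin's 14 mm thickness and did not slip during the turn. Wrist force was about 5 N at the end.
- **Other items:** I did not touch the other vials or the bottle, and both jars were still in their wells after the main turn.

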